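# Feel a linear slide for its tight spot

### The arm

A 6-joint arm with a two-finger parallel gripper is mounted at the origin on the work surface; the furniture and walls round the work are solid. World frame = base frame: x ahead of the robot, y to its left, z up, the work surface at z = 0. Lengths are in m, angles in rad, forces in N, time in s.
With the tool pointing down it reaches from about 0.25 to 0.775 m from the base axis. Payload 4 kg.
Tool frame: the origin (TCP) lies midway between the tips of the shut fingers; the grasp point (between the pads) lies bot.hold_point_z behind it (bot.hold_point_z is the distance from the TCP to the grasp point, in m); z points along the fingers, y is the line along which they close (so a half turn about z gives the same grasp; the last joint's range is limited). The gripper opens to 94 mm and grips with 3 to 60 N. Pads are 16 mm wide; open, the fingers measure 119 mm over their backs; the gripper's body (75 mm by 177 mm) begins 78 mm behind the grasp point.
Start: joints at [-1.423, 0.087, 1.371, -0, 1.684, -0.103], TCP at [0.136, -0.533, 0.206] pointing down, gripper open.
Joint ranges: [-3.1, 3.1], [-0.76, 2.03], [0.27, 2.55], [-1.08, 4.22], [0.17, 2.65], [-2.57, 2.57]. Speed limits (rad/s): [2.79, 2.79, 3.14, 3.14, 3.14, 3.14].

### API

Orientations are given as a unit quaternion [x, y, z, w].
In Python, from station import bot, eyes gives the robot as it stands.
- The arm moves only by the tool jog_arm, never from a script. Its arguments are lists of equal length, an entry for each row: "claw": the opening, from 0 (shut) to 1 (fully open); "linear": the shift along the tool's x, y, z in units of 50 mm (1.0 is 50 mm), a list of three; "rotation": the turn, a rotation vector about the tool's x, y, z in units of 8 degrees (1.0 is 8 degrees), a list of three. A call has 1 to 5 rows; each row shifts and turns the commanded pose from where the row before left it, along the tool's axes as they then stand; what a row does not reach is not made up. A row lasts 1/10 s, in which the tool goes at most 50 mm and 8.59 degrees, less where a joint would pass 70% of its speed; a pose out of reach is approached as far as the arm can. A call is refused whole if a number of a shift passes 1 or a number of a turn 1, either way. A call with a gripper value outside its range is refused whole. The fingers move at their own pace and stop on an object; the grip force is fixed at half the most. Time passes only in rows, so rows that do not move let the fingers close. It gives the time, the measured TCP pose, the force, the opening and the grip force at its end, in the units of the state.
- bot.observe(): the state, without advancing time (a new reading comes with each control period).
- eyes.camera(name): name is "side" or "top" or "wrist"; returns (picture, depth): 400x640x3 uint8, blue, green, red; 400x640 float32, m along the optical axis (not along the pixel's ray), 0 where there is no reading.
- eyes.camera_info(name): a dict with "intrinsics" (3x3 intrinsics, pixels), "R" (3x3) and "t" (3): a world point X has camera coordinates R X + t; the wrist camera has in their place "mount" (4x4, takes a point from camera to tool coordinates, whose origin is the TCP and whose axes are the flange's). Camera axes: x right, y down, z forward; pixel columns grow to the right and rows downward; lengths in m; the calibration is good to about 2 mm. A picture is of the moment at which its call begins: read the wrist's pose just before it. camera_info takes no time and is no camera call.
- bot.sign_off(): hands the job in; it is judged then, once.
The state is a dict: "clock": time; "joint_pos": joint angles; "joint_vel": joint speeds; "joint_torque": joint torques, N m; "tcp_pos": TCP position; "tool_rot": TCP orientation; "force": force on the tool from outside, world axes, zero at the start; "torque": the same for the moment, N m; "grip_width": finger opening in m; "gripper_force": force on a finger pad.
Only numpy, scipy, OpenCV 4.12 (cv2) and the standard library are available. Lean on these libraries where they do the work, as an engineer would, in place of code of your own. Each camera call takes 0.05 s, during which the arm holds its last target. There are 200 camera calls.

### The job

Check the linear slide on the bench for its one tight spot: by the grip post, stroke the carriage all the way to the left end stop, then all the way to the right end stop, coming gently against the rubber buffers and never forcing them. Then bring the carriage back and leave it let go and standing in the middle of the tight spot, so that the place can be dressed. Leave the bottle, the stopper and the box beside the slide where they are.

Things in the scene. Friction and masses are not known exactly. Their poses are not given: they have to be found in the camera images.
- slide_base: linear slide fixed to the bench: aluminium base plate 90 x 330 x 12 mm, 24 mm wide steel rail, an end block (top at 52 mm) with a rubber buffer at either end. Origin: centre of the underside; y axis along the rail to the left end (seen from the robot), z up. Its one tight spot cannot be seen; the spot's centre is at least 30 mm of carriage travel from either end stop
- carriage (a joint): carriage position along the base's y axis, m; 0 at mid travel, + to the left; touches the buffers at about +0.090 and -0.090, they yield about 5 N per mm. Steel, 64 x 80 mm, top at 44 mm. Drag about 2 N; within 15 mm either side of the tight spot's centre it is 6 to 11 N: most just on going in, about 9 N at the middle, least on coming out
- grip_post (a point): point on the axis of the black round grip post on the middle of the carriage, 70 mm above the bench. The post is upright, 24 mm in diameter, its grip from 46 mm (a wider 34 mm collar below) to 90 mm above the bench; it neither turns nor lifts
- amber_bottle: small brown bottle, 39 mm diameter, 89 mm tall, standing loose beyond the left end of the slide; origin at the centre of its underside
- rubber_stopper: red-brown rubber stopper, 39 mm diameter, 30 mm tall, loose in front of the slide; origin at the centre of its underside
- stain_box: small clear-lidded box, 49 x 59 x 58 mm, standing loose behind the right end of the slide; origin at the centre of its underside

How it is judged:
On the way, in this order (a step that is already met when the one before it is completed fails the run):
1. the carriage has been brought to the left end stop (within 1.5 mm of touching the buffer, or pressed on it) (value of joint carriage above 0.0885 m), for 0.1 s.
2. then the carriage has been brought to the right end stop in the same way (value of joint carriage below -0.0885 m), for 0.1 s.
At the end, for the whole second after the job is handed in: the carriage stands still, released, with its middle within 7 mm of the middle of the tight spot (horizontal distance between carriage_shoe and tight_spot below 0.007 m and velocity of joint carriage between -0.003 and 0.003 m/s); the robot touches nothing.
It fails at once if an end buffer is forced: more than 28 N between the carriage and a buffer (contact force between face_left and buffer_left above 28 N or contact force between face_right and buffer_right above 28 N).
It fails at once if the bottle, the stopper or the box is moved by more than 15 mm (distance of any of amber_bottle, rubber_stopper, stain_box from where it was at the start of the episode above 0.015 m).
It also fails if it takes over 54 s, if anything falls off the work surface, if the arm or the gripper's body presses on something with over 40 N, if the wrist force passes 120 N, or if a joint passes its speed limit or range.

## Working session

There is one attempt and no reset: what is moved stays moved. The work goes in short steps, Python scripts to look and compute and a tool call to move; the robot and the scene stay as the last step left them, time stands still between calls to the robot, and variables do not carry over. Pictures are saved under pics/ and viewed, at most 10 in all, crops included, and the job is handed in when it is done.

Besides the shell and the picture viewer there is one more tool, called after "Request:" by a JSON object that holds its "method" and its "body", one argument or row to a line. jog_arm: Moves the arm, as the interface text tells. Its arguments: {"type":"object","properties":{"claw":{"type":"array"},"linear":{"type":"array"},"rotation":{"type":"array"}},"required":["claw","linear","rotation"]}

```bash
mkdir -p pics; ls; python3 - <<'E'
from station import bot, eyes
import cv2, numpy as np
s=bot.observe(); print(s, bot.hold_point_z)
p,d=eyes.camera("top"); cv2.imwrite("pics/top.png",p); np.savez("top.npz",p=p,d=d)
p2,d2=eyes.camera("side"); cv2.imwrite("pics/side.png",p2); np.savez("side.npz",p=p2,d=d2)
for n in("top","side","wrist"): print(eyes.camera_info(n))
E
```

```text
pics
{'clock': 0.0, 'joint_pos': array([-1.42309611e+00,  8.79412166e-02,  1.37226431e+00, -3.10847984e-05,
        1.68363557e+00, -1.03077947e-01]), 'joint_vel': array([ 1.21580494e-03, -1.19557198e-03,  4.81881502e-04,  6.99687818e-04,
        1.74353864e-05, -1.10652074e-03]), 'joint_torque': array([-3.00744050e-04, -3.40185821e+01, -3.02423573e+01,  7.17488257e-02,
        3.31139588e-02, -1.53741539e-04]), 'tcp_pos': array([ 0.13639906, -0.53222874,  0.20430665]), 'tool_rot': array([ 9.92148673e-01,  1.25058971e-01, -4.05222099e-05, -1.12359555e-03]), 'force': array([0.53088154, 0.47608978, 0.46590454]), 'torque': array([-0.00051618, -0.00559597, -0.01244815]), 'gripper_force': 0.0, 'grip_width': 0.09387673595490958} 0.0188
{'intrinsics': array([[366.32052644,   0.        , 313.76424643],
       [  0.        , 366.32052644, 198.43015895],
       [  0.        ,   0.        ,   1.        ]]), 'R': array([[-0.00182408, -0.99928226, -0.03783698],
       [-0.99744938,  0.00451796, -0.07123431],
       [ 0.07135413,  0.03761054, -0.99674171]]), 't': array([-0.08046892,  0.59583528,  
[... 208 characters left out ...]
, -0.40634601, -0.00891451],
       [-0.19845584, -0.42687595, -0.88226538],
       [ 0.35469963,  0.80787365, -0.47066796]]), 't': array([-0.58046413,  0.14543258,  0.76600529])}
{'intrinsics': array([[314.09519498,   0.        , 319.83880359],
       [  0.        , 314.09519498, 197.76306709],
       [  0.        ,   0.        ,   1.        ]]), 'mount': array([[-4.88262381e-05, -9.73296622e-01, -2.29551046e-01,
         6.58338508e-02],
       [ 9.99999408e-01,  2.02070307e-04, -1.06948132e-03,
         3.28348631e-04],
       [ 1.08730801e-03, -2.29550962e-01,  9.73296036e-01,
        -1.80899879e-01],
       [ 0.00000000e+00,  0.00000000e+00,  0.00000000e+00,
         1.00000000e+00]])}
```

View pics/top.png

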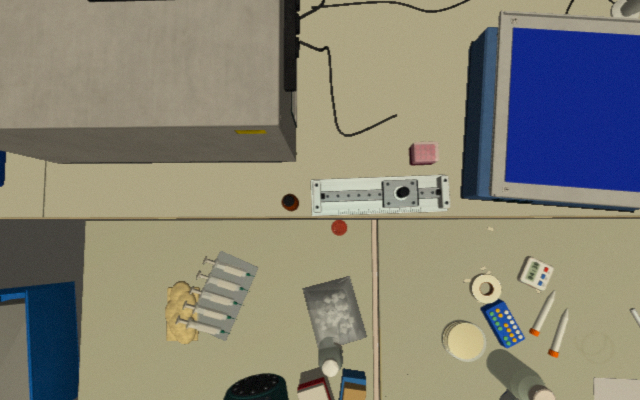

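View pics/side.png

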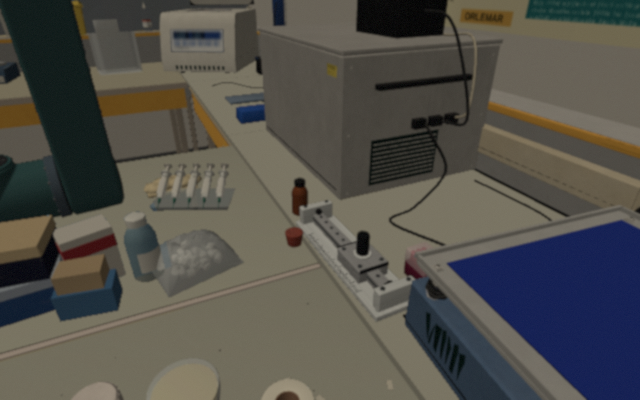

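The top view shows the slide at cols 312–449, rows 177–215, with the post top at about (402,192). The bottle is at (290,202), the stopper at (339,227) and the box at (424,154). The side view agrees: post at (363,243), bottle at (300,195), with a grey oven behind and a blue-screen unit to the right.

```bash
cat > h.py <<'E'
import numpy as np, cv2
from station import eyes
def ray(n,uv):
    c=eyes.camera_info(n); K,R,t=c["intrinsics"],c["R"],c["t"]
    return -R.T@t, R.T@np.linalg.solve(K,[uv[0],uv[1],1.])
def onz(n,uv,z):
    o,d=ray(n,uv); return o+d*(z-o[2])/d[2]
def cloud(n,dep):
    c=eyes.camera_info(n); K,R,t=c["intrinsics"],c["R"],c["t"]
    v,u=np.mgrid[:400,:640]; P=np.stack([(u-K[0,2])/K[0,0]*dep,(v-K[1,2])/K[1,1]*dep,dep],-1)
    return (P-t)@R
E
python3 - <<'E'
from h import *
T=np.load("top.npz");S=np.load("side.npz")
p,d=T["p"],T["d"]; W=cloud("top",d)
# plate: bright pixels, low, in window
g=p.min(2); m=np.zeros(g.shape,np.uint8); w=np.s_[168:222,305:456]
m[w]=(g[w]>190); m=cv2.morphologyEx(m,cv2.MORPH_OPEN,np.ones((2,2)))
print("bright",m.sum()); 
hull=cv2.convexHull(np.argwhere(m)[:,::-1].astype(np.float32)); r=cv2.minAreaRect(hull); print(r)
b=cv2.boxPoints(r); q=np.array([onz("top",x,.012) for x in b]); print(q.round(4), q.mean(0).round(4)); print("sides",np.linalg.norm(q-np.roll(q,1,0),axis=1))
# post top
m=np.zeros(g.shape,np.uint8); m[180:206,385:418]=p.max(2)[180:206,385:418]<45
n,l,st,c=cv2.connectedComponentsWithStats(m); i=1+st[1:,4].argmax(); print("post top",c[i],st[i],onz("top",c[i],.08),W[192,402])
p2=S["p"]; m=np.zeros(g.shape,np.uint8); m[225:262,350:378]=p2.max(2)[225:262,350:378]<45
n,l,st,c=cv2.connectedComponentsWithStats(m); i=1+st[1:,4].argmax(); print("side post",c[i],st[i])
for z in(.065,.07): print(onz("side",c[i],z))
for nm,uv in dict(oven=(250,110),ovenedge=(290,120),scr=(485,190),scr2=(500,190),scrtop=(500,100),box=(424,152),bottle=(290,201),blockL=(317,183),blockR=(444,183),carr=(388,200)).items(): print(nm,W[uv[1],uv[0]].round(3))
cv2.imwrite("pics/z.png",cv2.resize(p[140:240,270:470],None,fx=4,fy=4,interpolation=cv2.INTER_CUBIC))
E
```

```text
bright 679
((365.35394287109375, 195.5484161376953), (33.572608947753906, 85.71270751953125), 86.90594482421875)
[[ 0.6389 -0.1016  0.012 ]
 [ 0.649  -0.3112  0.012 ]
 [ 0.5669 -0.3139  0.012 ]
 [ 0.5562 -0.1058  0.012 ]] [ 0.6028 -0.2081  0.012 ]
sides [0.08279044 0.20978075 0.08214741 0.20838576]
post top [402.57608696 191.64130435] [397 187  12  10  92] [ 0.60571692 -0.28527812  0.08      ] [ 0.6039849  -0.2818456   0.09052092]
side post [362.54508197 243.02868852] [357 232  12  23 244]
[ 0.60679737 -0.28072148  0.065     ]
[ 0.60298433 -0.28683491  0.07      ]
oven [0.705 0.001 0.371]
ovenedge [ 0.749 -0.038  0.163]
scr [ 0.606 -0.459  0.103]
scr2 [ 0.602 -0.469  0.151]
scrtop [ 0.79  -0.475  0.151]
box [ 0.7  -0.34  0.06]
bottle [ 0.585 -0.031  0.088]
blockL [ 0.63  -0.091  0.051]
blockR [ 0.628 -0.387  0.052]
carr [ 0.59  -0.259  0.042]
```

View pics/z.png

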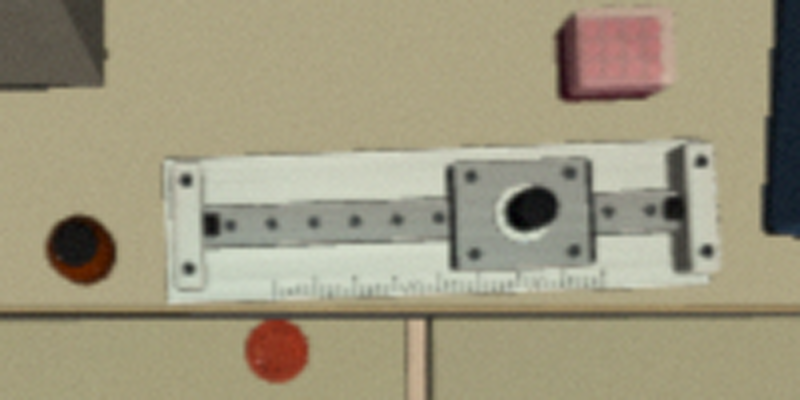

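The zoom shows plate corners at about (165,158), (712,138), (708,284) and (168,302), with the carriage right of mid travel. The post top is at (532,209). The box, stopper and bottle are all clear of the post's path.

```bash
python3 - <<'E'
from h import *
c=[(165,158),(712,138),(708,284),(168,302)]
q=np.array([onz("top",(u/4+270-.4,v/4+140-.4),.012) for u,v in c]); print(q.round(4),q.mean(0)); print(np.linalg.norm(q-np.roll(q,1,0),axis=1))
a=(q[0]+q[3]-q[1]-q[2]);a/=np.linalg.norm(a);print("axis",a,np.degrees(np.arctan2(-a[0],a[1])))
W=cloud("top",np.load("top.npz")["d"]); P=W[170:220,305:456].reshape(-1,3)
for lo,hi in((.049,.055),(.041,.046),(.008,.016)):
    k=P[(P[:,2]>lo)&(P[:,2]<hi)]; print(lo,len(k)); 
    if lo==.041: k=k[(k[:,1]<-.2)]
    r=cv2.minAreaRect(k[:,:2].astype(np.float32)); print(r)
k=P[P[:,2]>.075]; print("post",k.mean(0),len(k), k.min(0),k.max(0))
o1,d1=ray("top",(402.6,191.6));
E
```

```text
[[ 0.6441 -0.0749  0.012 ]
 [ 0.6541 -0.4088  0.012 ]
 [ 0.5651 -0.404   0.012 ]
 [ 0.5551 -0.0767  0.012 ]] [ 0.60461596 -0.24111725  0.012     ]
[0.08892877 0.33404398 0.08915695 0.32747076]
axis [-0.03032755  0.99954001  0.        ] 1.737907340424227
0.049 461
((0.6044193506240845, -0.23916561901569366), (0.07509167492389679, 0.3175695538520813), 1.8616600036621094)
0.041 726
((0.6077808141708374, -0.3126524090766907), (0.07275494933128357, 0.13722680509090424), 0.9068000316619873)
0.008 2513
((0.6043372750282288, -0.2381853461265564), (0.09019079059362411, 0.3279871940612793), 1.7834908962249756)
post [ 0.58724496 -0.24377797  0.28775493] 128 [ 0.53179568 -0.29601345  0.07548923] [ 0.615531   -0.11597978  0.91068502]
```

```bash
python3 - <<'E'
from h import *
W=cloud("top",np.load("top.npz")["d"]).reshape(-1,3)
a=np.array([.136,-.532]);b=np.array([.605,-.283]);L=np.linalg.norm(b-a);e=(b-a)/L;n=np.array([-e[1],e[0]])
s=(W[:,:2]-a)@e;w=(W[:,:2]-a)@n
for i in range(-2,12):
    k=W[(s>i*.05)&(s<i*.05+.05)&(abs(w)<.1)]; print(i*.05, k[:,2].max().round(3) if len(k) else None, len(k))
E
```

```text
-0.1 0.001 9
-0.05 0.004 92
0.0 0.118 1058
0.05 0.18 3097
0.1 0.046 1544
0.15000000000000002 0.047 2168
0.2 0.046 1880
0.25 0.023 1828
0.30000000000000004 0.005 1719
0.35000000000000003 0.005 1700
0.4 0.054 1644
0.45 0.056 1749
0.5 0.093 1726
0.55 0.063 1733
```

Request:
{"method": "jog_arm", "body": {
  "claw": [1,1],
  "linear": [
    [0,0,-0.4],
    [0,0,-0.4]
  ],
  "rotation": [
    [0,0,0.8],
    [0,0,0.78]
  ]
}}

```text
clock: 0.3
tcp_pos: [0.1364, -0.532, 0.2443]
tool_rot: [1.0, 0.013, -0.0, -0.002]
force: [0.0, -1.0, 0.5]
grip_width: 0.0936
gripper_force: 0.0
```

Request:
{"method": "jog_arm", "body": {
  "claw": [1,1,1,1,1],
  "linear": [
    [0.79,-0.395,0],
    [0.79,-0.395,0],
    [0.79,-0.395,0],
    [0.79,-0.395,0],
    [0.79,-0.395,0]
  ],
  "rotation": [
    [0,0,0],
    [0,0,0],
    [0,0,0],
    [0,0,0],
    [0,0,0]
  ]
}}

```text
clock: 0.8
tcp_pos: [0.3321, -0.4269, 0.245]
tool_rot: [1.0, 0.015, -0.0, -0.0]
force: [0.9, -0.7, 0.0]
grip_width: 0.0942
gripper_force: 0.0
```

Request:
{"method": "jog_arm", "body": {
  "claw": [1,1,1,1,1],
  "linear": [
    [0.79,-0.395,0],
    [0.79,-0.395,0],
    [0.79,-0.395,0],
    [0.6,-0.3,0],
    [0,0,0]
  ],
  "rotation": [
    [0,0,0],
    [0,0,0],
    [0,0,0],
    [0,0,0],
    [0,0,0]
  ]
}}

```text
clock: 1.3
tcp_pos: [0.48, -0.3466, 0.244]
tool_rot: [1.0, 0.018, -0.0, -0.001]
force: [-0.1, -0.5, -0.4]
grip_width: 0.0943
gripper_force: 0.0
```

```bash
python3 - <<'E'
from station import bot
s=bot.observe(); print(s["joint_pos"].round(3), s["tcp_pos"], s["tool_rot"])
E
```

```text
[-7.220e-01  1.800e-01  1.192e+00  1.000e-03  1.772e+00  8.130e-01] [ 0.48004044 -0.34663996  0.24404868] [ 9.99837825e-01  1.79696914e-02 -2.08606041e-04 -1.17083389e-03]
```

Request:
{"method": "jog_arm", "body": {
  "claw": [1,1,1,1,1],
  "linear": [
    [0.7,-0.32,0.2],
    [0.7,-0.32,0.4],
    [0.7,-0.32,0.5],
    [0.44,-0.22,0.5],
    [0,0,0]
  ],
  "rotation": [
    [0,0,0],
    [0,0,0],
    [0,0,0],
    [0,0,0],
    [0,0,0]
  ]
}}

```text
clock: 1.8
tcp_pos: [0.6015, -0.284, 0.1589]
tool_rot: [1.0, 0.017, -0.004, -0.003]
force: [-0.3, 0.1, -1.1]
grip_width: 0.0938
gripper_force: 0.0
```

```bash
python3 - <<'E'
from station import bot,eyes
from h import *
from scipy.spatial.transform import Rotation as Ro
s=bot.observe(); print(s["tcp_pos"], s["tool_rot"])
p,d=eyes.camera("wrist"); cv2.imwrite("pics/w.png",p)
c=eyes.camera_info("wrist");K,M=c["intrinsics"],c["mount"]
v,u=np.mgrid[:400,:640]; P=np.stack([(u-K[0,2])/K[0,0]*d,(v-K[1,2])/K[1,1]*d,d],-1)
Rw=Ro.from_quat(s["tool_rot"]).as_matrix()
W=(P@M[:3,:3].T+M[:3,3])@Rw.T+s["tcp_pos"]
k=W[(d>0)&(W[...,2]>.085)&(W[...,2]<.096)&(abs(W[...,0]-.605)<.04)&(abs(W[...,1]+.283)<.04)]
print(len(k), k.mean(0), k.min(0),k.max(0), cv2.minEnclosingCircle(k[:,:2].astype(np.float32)))
E
```

```text
[ 0.60146141 -0.28398992  0.15886287] [ 0.9998486   0.01656351 -0.00445368 -0.00293067]
633 [ 0.60594338 -0.28707463  0.09118169] [ 0.59412234 -0.29867169  0.08517669] [ 0.61679368 -0.27544801  0.09340722] ((0.6050460934638977, -0.2871658205986023), 0.011985129676759243)
```

View pics/w.png

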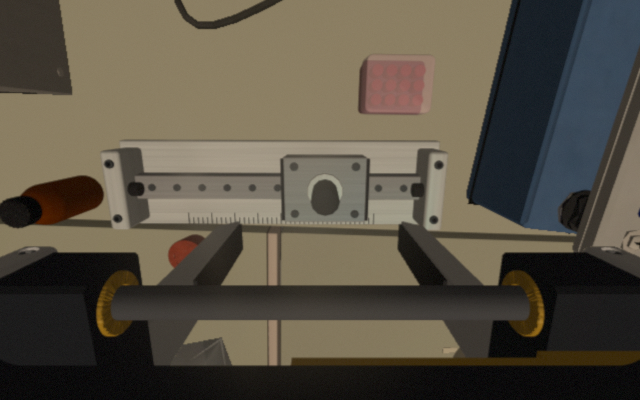

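The wrist view shows the post at (324,195) centred between the fingers, with the slide clear of everything else. The post axis is at (0.605, -0.2865).

Request:
{"method": "jog_arm", "body": {
  "claw": [1,1,1,1,1],
  "linear": [
    [0.07,0.04,0.5],
    [0,0,0.5],
    [0,0,0.5],
    [0,0,0.3],
    [0,0,0]
  ],
  "rotation": [
    [0,0,0],
    [0,0,0],
    [0,0,0],
    [0,0,0],
    [0,0,0]
  ]
}}

```text
clock: 2.35
tcp_pos: [0.6037, -0.2891, 0.0737]
tool_rot: [1.0, 0.014, -0.002, -0.001]
force: [-0.4, 0.2, 0.5]
grip_width: 0.0939
gripper_force: 0.0
```

```bash
python3 - <<'E'
from station import bot
s=bot.observe(); print(s["tcp_pos"], s["tool_rot"],s["force"])
E
```

```text
[ 0.60367705 -0.28911137  0.07372206] [ 9.99896195e-01  1.42668608e-02 -1.85375103e-03 -7.86738981e-04] [-0.36385625  0.16145321  0.51486985]
```

Request:
{"method": "jog_arm", "body": {
  "claw": [1,1,0.5,0,0],
  "linear": [
    [0.02,-0.04,0.34],
    [0,0,0],
    [0,0,0],
    [0,0,0],
    [0,0,0]
  ],
  "rotation": [
    [0,0,0],
    [0,0,0],
    [0,0,0],
    [0,0,0],
    [0,0,0]
  ]
}}

```text
clock: 2.85
tcp_pos: [0.6074, -0.287, 0.0601]
tool_rot: [1.0, 0.015, 0.001, 0.001]
force: [0.4, 0.3, -1.0]
grip_width: 0.0733
gripper_force: 0.0
```

Request:
{"method": "jog_arm", "body": {
  "claw": [0,0,0,0,0],
  "linear": [
    [0,0,0],
    [0,0,0],
    [0,0,0],
    [0,0,0],
    [0,0,0]
  ],
  "rotation": [
    [0,0,0],
    [0,0,0],
    [0,0,0],
    [0,0,0],
    [0,0,0]
  ]
}}

```text
clock: 3.35
tcp_pos: [0.6073, -0.287, 0.0597]
tool_rot: [1.0, 0.015, 0.001, 0.001]
force: [-0.4, -0.9, 5.5]
grip_width: 0.0669
gripper_force: 30.0
```

```bash
python3 - <<'E'
from station import bot,eyes
import cv2,numpy as np
s=bot.observe(); print(s)
p,d=eyes.camera("wrist")
q,d=eyes.camera("side")
q=cv2.resize(q[150:310,270:430],(400,400),interpolation=cv2.INTER_CUBIC)
p=p[:,120:520]
cv2.imwrite("pics/g.png",np.hstack([p,q]))
E
```

```text
{'clock': 3.35, 'joint_pos': array([-5.25631831e-01,  4.17728159e-01,  1.25843566e+00, -4.36110594e-04,
        1.46331719e+00,  1.01501133e+00]), 'joint_vel': array([ 0.00143753, -0.0009037 ,  0.00032897,  0.00197097,  0.00056406,
        0.00082177]), 'joint_torque': array([ 4.76350766e-01, -4.28362691e+01, -2.64425379e+01,  3.94942593e-01,
       -5.49736479e-02,  1.88558159e-02]), 'tcp_pos': array([ 0.60729868, -0.28701499,  0.05965083]), 'tool_rot': array([9.99885420e-01, 1.50991616e-02, 7.93596902e-04, 7.29369155e-04]), 'force': array([-0.35264719, -0.88398977,  5.53207804]), 'torque': array([-0.22107187,  0.15255823,  0.02770199]), 'gripper_force': 30.001286566257477, 'grip_width': 0.06690238468664718}
```

View pics/g.png

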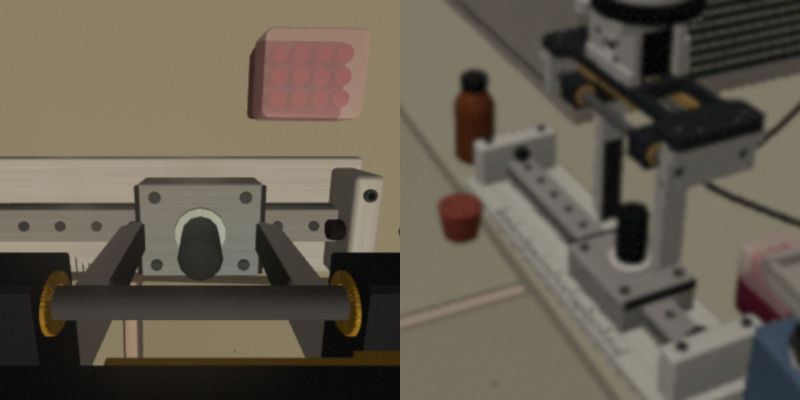

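The view shows the fingers straddling the post symmetrically and still about 67 mm apart, with nothing visible between them and the post. I'll let them close further and watch.

Request:
{"method": "jog_arm", "body": {
  "claw": [0,0,0],
  "linear": [
    [0,0,0],
    [0,0,0],
    [0,0,0]
  ],
  "rotation": [
    [0,0,0],
    [0,0,0],
    [0,0,0]
  ]
}}

```text
clock: 3.75
tcp_pos: [0.6073, -0.287, 0.0596]
tool_rot: [1.0, 0.015, 0.001, 0.001]
force: [-1.0, -0.0, 5.7]
grip_width: 0.0669
gripper_force: 30.0
```

```bash
cat >> h.py <<'E'
def wcloud():
    from station import bot
    from scipy.spatial.transform import Rotation as Ro
    s=bot.observe(); p,d=eyes.camera("wrist"); c=eyes.camera_info("wrist");K,M=c["intrinsics"],c["mount"]
    v,u=np.mgrid[:400,:640]; P=np.stack([(u-K[0,2])/K[0,0]*d,(v-K[1,2])/K[1,1]*d,d],-1)
    T=P@M[:3,:3].T+M[:3,3]
    return p,d,T,T@Ro.from_quat(s["tool_rot"]).as_matrix().T+s["tcp_pos"],s
E
python3 - <<'E'
from h import *
p,d,T,W,s=wcloud()
np.set_printoptions(suppress=True,precision=3)
print("bad", (d==0).mean())
for r in (215,225,235,250,265,280):
    print(r,[(c,W[r,c].round(3).tolist()) for c in (205,225,240,250,258,265,320,375,385,395,405,420)])
q,dq=eyes.camera("side"); S=cloud("side",dq)
np.savez("s2.npz",q=q,dq=dq,p=p,d=d)
# finger points: near slide axis in x, z .05-.14
k=S[(abs(S[...,0]-.607)<.03)&(abs(S[...,1]+.287)<.06)&(S[...,2]>.048)&(S[...,2]<.14)]
h,ye,ze=np.histogram2d(k[:,1],k[:,2],bins=[np.arange(-.347,-.226,.008),np.arange(.048,.14,.008)]); print((ye*1e3).round()); print(h.T[::-1].astype(int))
E
```

```text
bad 0.00540234375
215 [(205, [0.61, -0.208, 0.034]), (225, [0.61, -0.222, 0.033]), (240, [0.611, -0.232, 0.034]), (250, [0.611, -0.239, 0.035]), (258, [0.614, -0.247, 0.045]), (265, [0.614, -0.251, 0.044]), (320, [0.617, -0.287, 0.05]), (375, [0.617, -0.323, 0.046]), (385, [0.613, -0.332, 0.033]), (395, [0.614, -0.338, 0.034]), (405, [0.614, -0.345, 0.035]), (420, [0.614, -0.356, 0.033])]
225 [(205, [0.602, -0.208, 0.033]), (225, [0.603, -0.222, 0.034]), (240, [0.603, -0.232, 0.034]), (250, [0.616, -0.247, 0.069]), (258, [0.616, -0.252, 0.069]), (265, [0.608, -0.251, 0.045]), (320, [0.617, -0.287, 0.07]), (375, [0.61, -0.323, 0.046]), (385, [0.618, -0.324, 0.069]), (395, [0.618, -0.33, 0.068]), (405, [0.607, -0.346, 0.034]), (420, [0.607, -0.356, 0.034])]
235 [(205, [0.596, -0.208, 0.034]), (225, [0.595, -0.221, 0.032]), (240, [0.615, -0.245, 0.086]), (250, [0.616, -0.251, 0.086]), (258, [0.613, -0.254, 0.08]), (265, [0.601, -0.251, 0.045]), (320, [0.617, -0.287, 0.087]), (375, [0.609, -0.32, 0.061]), (385, [0.616, -0.322, 0.082]), (395, [0.618, -0.326, 0.085]), (405, [0.618, -0.331,
[... 1085 characters left out ...]
1, 0.113]), (405, [0.615, -0.32, 0.128]), (420, [0.618, -0.324, 0.134])]
[-347. -339. -331. -323. -315. -307. -299. -291. -283. -275. -267. -259.
 -251. -243. -235. -227.]
[[ 0 19 12  5  0  0  0  0  0  0  0 22 21  2  0]
 [ 0 29 15  4  0  0  0  0  0  0  0 28 15  5  0]
 [ 0 29 21  2  0  0  0  0  0  0  0 30 10  3  0]
 [ 0 27 18  4  0  0  0  0  0  0  0 24 15  3  0]
 [ 0 24 28  1  0  0  0  0  0  0  0 29 10  2  0]
 [ 0 18 26  2  0  0 34 33 19  1  0 32  9  0  0]
 [ 0 21 22  1  0  0 34  9  0  0  0 28  9  0  0]
 [ 0 23 25  3  0  0 39  9  0  0  0 28 10  2  0]
 [ 0  4 14  1  0  1 35 12  3  0  0 25  9  1  0]
 [ 0  0  0  1  0  1 34  9  4  0  0  6  3  0  0]
 [ 0  0  0  6  3 14 46 15  7  2  3  1  0  0  0]]
```

Request:
{"method": "jog_arm", "body": {
  "claw": [1,1,1,1],
  "linear": [
    [0,0,0],
    [0,0,0],
    [0,0,-0.12],
    [0,0,0]
  ],
  "rotation": [
    [0,0,0],
    [0,0,0],
    [0,0,0],
    [0,0,0]
  ]
}}

```text
clock: 4.25
tcp_pos: [0.607, -0.2865, 0.0648]
tool_rot: [1.0, 0.015, 0.0, 0.0]
force: [-0.2, 0.3, 0.7]
grip_width: 0.0928
gripper_force: 0.0
```

Request:
{"method": "jog_arm", "body": {
  "claw": [0,0,0,0,0],
  "linear": [
    [0,0,0],
    [0,0,0],
    [0,0,0],
    [0,0,0],
    [0,0,0]
  ],
  "rotation": [
    [0,0,0],
    [0,0,0],
    [0,0,0],
    [0,0,0],
    [0,0,0]
  ]
}}

```text
clock: 4.75
tcp_pos: [0.6067, -0.2867, 0.0643]
tool_rot: [1.0, 0.015, -0.0, 0.0]
force: [-0.1, -0.4, -0.7]
grip_width: 0.0658
gripper_force: 29.8
```

```bash
python3 - <<'E'
from station import bot
s=bot.observe(); print(s["tcp_pos"],s["force"],s["torque"],s["grip_width"],s["gripper_force"])
E
```

```text
[ 0.60670135 -0.28665353  0.06430307] [-0.05729625 -0.4409504  -0.73442146] [-0.06285278  0.0150346   0.0076756 ] 0.06582825531287795 29.81873631477356
```

Request:
{"method": "jog_arm", "body": {
  "claw": [0.9,1,1,1,1],
  "linear": [
    [0,0,0],
    [0,0,-0.3],
    [0,0,-0.4],
    [0,0,-0.4],
    [0,0,0]
  ],
  "rotation": [
    [0,0,0],
    [0,0,0],
    [0,0,0],
    [0,0,0],
    [0,0,0]
  ]
}}

```text
clock: 5.25
tcp_pos: [0.6091, -0.2877, 0.1251]
tool_rot: [1.0, 0.015, 0.004, 0.002]
force: [-0.0, -1.1, 1.5]
grip_width: 0.0937
gripper_force: 0.0
```

Request:
{"method": "jog_arm", "body": {
  "claw": [0,0,0,0,0],
  "linear": [
    [0,0,0],
    [0,0,0],
    [0,0,0],
    [0,0,0],
    [0,0,0]
  ],
  "rotation": [
    [0,0,0],
    [0,0,0],
    [0,0,0],
    [0,0,0],
    [0,0,0]
  ]
}}

```text
clock: 5.75
tcp_pos: [0.6065, -0.2863, 0.1187]
tool_rot: [1.0, 0.015, -0.001, -0.0]
force: [-0.0, 0.6, 1.4]
grip_width: 0.0572
gripper_force: 0.0
```

Request:
{"method": "jog_arm", "body": {
  "claw": [0,0,0,0,0],
  "linear": [
    [0,0,0],
    [0,0,0],
    [0,0,0],
    [0,0,0],
    [0,0,0]
  ],
  "rotation": [
    [0,0,0],
    [0,0,0],
    [0,0,0],
    [0,0,0],
    [0,0,0]
  ]
}}

```text
clock: 6.25
tcp_pos: [0.6068, -0.2865, 0.1195]
tool_rot: [1.0, 0.015, 0.0, 0.0]
force: [-0.7, -0.6, 0.5]
grip_width: 0.0174
gripper_force: 0.0
```

The gripper closes freely in air, so something stopped it around the post. Next I'll come down with the fingers half open and watch the force.

Request:
{"method": "jog_arm", "body": {
  "claw": [0.5,0.5,0.5,0.5,0.5],
  "linear": [
    [-0.03,0,0],
    [0,0,0],
    [0,0,0.2],
    [0,0,0.2],
    [0,0,0]
  ],
  "rotation": [
    [0,0,0],
    [0,0,0],
    [0,0,0],
    [0,0,0],
    [0,0,0]
  ]
}}

```text
clock: 6.75
tcp_pos: [0.6038, -0.2858, 0.0963]
tool_rot: [1.0, 0.015, -0.002, -0.001]
force: [-0.8, -1.0, -0.1]
grip_width: 0.0467
gripper_force: 0.0
```

Request:
{"method": "jog_arm", "body": {
  "claw": [0.5,0.5,0.5],
  "linear": [
    [0,0,0.1],
    [0,0,0.1],
    [0,0,0]
  ],
  "rotation": [
    [0,0,0],
    [0,0,0],
    [0,0,0]
  ]
}}

```text
clock: 7.05
tcp_pos: [0.6048, -0.2863, 0.0884]
tool_rot: [1.0, 0.015, -0.001, -0.0]
force: [-0.2, 0.1, -0.2]
grip_width: 0.0468
gripper_force: 0.0
```

Request:
{"method": "jog_arm", "body": {
  "claw": [0.5,0.5,0.5],
  "linear": [
    [0,0,0.1],
    [0,0,0.1],
    [0,0,0]
  ],
  "rotation": [
    [0,0,0],
    [0,0,0],
    [0,0,0]
  ]
}}

```text
clock: 7.35
tcp_pos: [0.6072, -0.2868, 0.0821]
tool_rot: [1.0, 0.015, 0.003, 0.001]
force: [1.0, 0.7, 7.6]
grip_width: 0.0472
gripper_force: 4.1
```

```bash
python3 - <<'E'
from h import *
p,d,T,W,s=wcloud(); print(s["tcp_pos"],s["force"],s["torque"],s["grip_width"],s["gripper_force"])
q,dq=eyes.camera("side")
q=cv2.resize(q[190:290,310:410],(500,500),interpolation=cv2.INTER_CUBIC)
p=cv2.resize(p[150:350,200:440],(600,500),interpolation=cv2.INTER_CUBIC)[:,150:450]
im=np.hstack([p,q]).astype(float); im=255*(im/255)**.6
cv2.imwrite("pics/g2.png",im.astype(np.uint8))
E
```

```text
[ 0.6071665  -0.28684954  0.0821335 ] [0.99104523 0.74112713 7.57344863] [ 0.10075945 -0.36758828  0.02767855] 0.047193504267133035 4.086794299073517
```

View pics/g2.png

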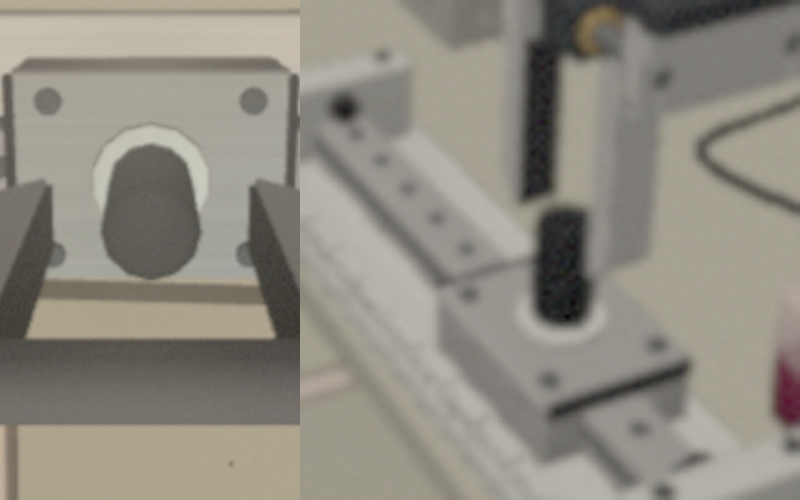

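The view shows plain fingers either side of a plain post, with a clear gap, yet there is contact. The effective contact shape is therefore wider than what's drawn. At z≈0.064 the jaws closed symmetrically at 66 mm with no net force, so I'll take that hold and test whether it moves the carriage.

Request:
{"method": "jog_arm", "body": {
  "claw": [1,1,1,1,1],
  "linear": [
    [-0.02,0,-0.2],
    [0,0,0],
    [0,0,0],
    [0,0,0],
    [0,0,0]
  ],
  "rotation": [
    [0,0,0],
    [0,0,0],
    [0,0,0],
    [0,0,0],
    [0,0,0]
  ]
}}

```text
clock: 7.95
tcp_pos: [0.6038, -0.2864, 0.0886]
tool_rot: [1.0, 0.015, -0.001, -0.0]
force: [-0.2, 1.2, -0.0]
grip_width: 0.0836
gripper_force: 0.0
```

Request:
{"method": "jog_arm", "body": {
  "claw": [1,1,1,1,1],
  "linear": [
    [0,0,0],
    [0,0,0.24],
    [0,0,0.24],
    [0,0,0],
    [0,0,0]
  ],
  "rotation": [
    [0,0,0],
    [0,0,0],
    [0,0,0],
    [0,0,0],
    [0,0,0]
  ]
}}

```text
clock: 8.45
tcp_pos: [0.6036, -0.2862, 0.064]
tool_rot: [1.0, 0.015, -0.001, -0.001]
force: [0.3, -0.7, 0.6]
grip_width: 0.094
gripper_force: 0.0
```

Request:
{"method": "jog_arm", "body": {
  "claw": [0,0,0,0,0],
  "linear": [
    [0,0,0],
    [0,0,0],
    [0,0,0],
    [0,0,0],
    [0,0,0]
  ],
  "rotation": [
    [0,0,0],
    [0,0,0],
    [0,0,0],
    [0,0,0],
    [0,0,0]
  ]
}}

```text
clock: 8.95
tcp_pos: [0.6045, -0.2869, 0.0659]
tool_rot: [1.0, 0.015, 0.0, 0.0]
force: [0.5, -1.3, 0.9]
grip_width: 0.0649
gripper_force: 29.7
```

```bash
python3 - <<'E'
from station import bot
s=bot.observe(); print(s["tcp_pos"],s["tool_rot"],s["force"],s["torque"],s["grip_width"],s["gripper_force"])
E
```

```text
[ 0.6045171  -0.28685384  0.06594122] [9.99885930e-01 1.50941850e-02 3.81940438e-04 3.82935371e-04] [ 0.51852125 -1.25107054  0.92477635] [-0.08718106 -0.03251077  0.02213371] 0.06487675599780963 29.674712419509888
```

Request:
{"method": "jog_arm", "body": {
  "claw": [0,0],
  "linear": [
    [0,-0.1,0],
    [0,-0.1,0]
  ],
  "rotation": [
    [0,0,0],
    [0,0,0]
  ]
}}

```text
clock: 9.15
tcp_pos: [0.6042, -0.2777, 0.066]
tool_rot: [1.0, 0.015, 0.001, 0.001]
force: [-0.0, -7.0, -0.5]
grip_width: 0.0653
gripper_force: 29.6
```

Request:
{"method": "jog_arm", "body": {
  "claw": [0,0],
  "linear": [
    [0,-0.1,0],
    [0,-0.1,0]
  ],
  "rotation": [
    [0,0,0],
    [0,0,0]
  ]
}}

```text
clock: 9.35
tcp_pos: [0.604, -0.2703, 0.066]
tool_rot: [1.0, 0.014, 0.001, 0.004]
force: [1.2, -10.7, -1.9]
grip_width: 0.0653
gripper_force: 29.5
```

```bash
python3 - <<'E'
from h import *
p,d,T,W,s=wcloud()
print(s["tcp_pos"],s["force"],s["torque"],s["grip_width"],s["gripper_force"])
k=(d>0)&(W[...,2]>.085)&(W[...,2]<.096)&(abs(W[...,0]-.605)<.02)&(abs(W[...,1]-s["tcp_pos"][1])<.026)
print(k.sum(),cv2.minEnclosingCircle(W[k][:,:2].astype(np.float32)))
E
```

```text
[ 0.60400028 -0.27032981  0.06602366] [  1.22112875 -10.68607834  -1.8585132 ] [-1.34472242 -0.24324612  0.15484129] 0.06525308360026709 29.500893652439117
1490 ((0.6046277284622192, -0.2703210413455963), 0.012195010669529438)
```

The carriage follows the hold, with the post at the TCP. It is already dragging hard, so I'll go on left in small rows and log the force.

Request:
{"method": "jog_arm", "body": {
  "claw": [0],
  "linear": [
    [0,-0.08,0]
  ],
  "rotation": [
    [0,0,0]
  ]
}}

```text
clock: 9.5
tcp_pos: [0.6038, -0.2658, 0.066]
tool_rot: [1.0, 0.014, 0.001, 0.003]
force: [1.7, -10.4, -1.6]
grip_width: 0.065
gripper_force: 29.5
```

Request:
{"method": "jog_arm", "body": {
  "claw": [0],
  "linear": [
    [0,-0.08,0]
  ],
  "rotation": [
    [0,0,0]
  ]
}}

```text
clock: 9.6
tcp_pos: [0.6037, -0.262, 0.066]
tool_rot: [1.0, 0.014, 0.001, 0.003]
force: [1.4, -9.2, -1.6]
grip_width: 0.0647
gripper_force: 29.5
```

Request:
{"method": "jog_arm", "body": {
  "claw": [0],
  "linear": [
    [0,-0.08,0]
  ],
  "rotation": [
    [0,0,0]
  ]
}}

```text
clock: 9.7
tcp_pos: [0.6036, -0.2579, 0.066]
tool_rot: [1.0, 0.014, 0.001, 0.003]
force: [2.1, -9.3, -1.3]
grip_width: 0.0652
gripper_force: 29.5
```

Request:
{"method": "jog_arm", "body": {
  "claw": [0],
  "linear": [
    [0,-0.08,0]
  ],
  "rotation": [
    [0,0,0]
  ]
}}

```text
clock: 9.8
tcp_pos: [0.6035, -0.2534, 0.066]
tool_rot: [1.0, 0.014, 0.001, 0.003]
force: [2.3, -7.4, -1.1]
grip_width: 0.0649
gripper_force: 29.6
```

Request:
{"method": "jog_arm", "body": {
  "claw": [0],
  "linear": [
    [0,-0.08,0]
  ],
  "rotation": [
    [0,0,0]
  ]
}}

```text
clock: 9.9
tcp_pos: [0.6033, -0.2474, 0.0659]
tool_rot: [1.0, 0.015, 0.001, 0.001]
force: [0.5, -1.4, 1.7]
grip_width: 0.0655
gripper_force: 29.7
```

Request:
{"method": "jog_arm", "body": {
  "claw": [0],
  "linear": [
    [0,-0.08,0]
  ],
  "rotation": [
    [0,0,0]
  ]
}}

```text
clock: 10.0
tcp_pos: [0.6031, -0.2425, 0.0659]
tool_rot: [1.0, 0.015, 0.0, 0.0]
force: [1.4, -2.3, 1.5]
grip_width: 0.0653
gripper_force: 29.7
```

Request:
{"method": "jog_arm", "body": {
  "claw": [0],
  "linear": [
    [0,-0.08,0]
  ],
  "rotation": [
    [0,0,0]
  ]
}}

```text
clock: 10.1
tcp_pos: [0.603, -0.2383, 0.0659]
tool_rot: [1.0, 0.015, 0.0, 0.0]
force: [0.7, -3.0, 1.7]
grip_width: 0.0655
gripper_force: 29.8
```

Request:
{"method": "jog_arm", "body": {
  "claw": [0],
  "linear": [
    [0,-0.08,0]
  ],
  "rotation": [
    [0,0,0]
  ]
}}

```text
clock: 10.2
tcp_pos: [0.6029, -0.2342, 0.0659]
tool_rot: [1.0, 0.015, 0.0, 0.0]
force: [0.8, -2.0, 2.3]
grip_width: 0.065
gripper_force: 29.8
```

Request:
{"method": "jog_arm", "body": {
  "claw": [0],
  "linear": [
    [0,-0.08,0]
  ],
  "rotation": [
    [0,0,0]
  ]
}}

```text
clock: 10.3
tcp_pos: [0.6028, -0.2302, 0.0659]
tool_rot: [1.0, 0.015, 0.0, 0.0]
force: [1.0, -2.1, 3.2]
grip_width: 0.0647
gripper_force: 29.8
```

Request:
{"method": "jog_arm", "body": {
  "claw": [0],
  "linear": [
    [0,-0.08,0]
  ],
  "rotation": [
    [0,0,0]
  ]
}}

```text
clock: 10.4
tcp_pos: [0.6026, -0.2263, 0.0659]
tool_rot: [1.0, 0.015, 0.0, 0.0]
force: [0.9, -2.5, 2.1]
grip_width: 0.0649
gripper_force: 29.8
```

Request:
{"method": "jog_arm", "body": {
  "claw": [0,0,0,0,0],
  "linear": [
    [0,-0.1,0],
    [0,-0.1,0],
    [0,-0.1,0],
    [0,-0.1,0],
    [0,-0.1,0]
  ],
  "rotation": [
    [0,0,0],
    [0,0,0],
    [0,0,0],
    [0,0,0],
    [0,0,0]
  ]
}}

```text
clock: 10.9
tcp_pos: [0.6019, -0.2013, 0.0659]
tool_rot: [1.0, 0.015, 0.0, 0.0]
force: [-0.3, -2.7, 4.3]
grip_width: 0.0653
gripper_force: 30.0
```

Request:
{"method": "jog_arm", "body": {
  "claw": [0,0,0,0,0],
  "linear": [
    [0,-0.1,0],
    [0,-0.1,0],
    [0,-0.1,0],
    [0,-0.1,0],
    [0,-0.1,0]
  ],
  "rotation": [
    [0,0,0],
    [0,0,0],
    [0,0,0],
    [0,0,0],
    [0,0,0]
  ]
}}

```text
clock: 11.4
tcp_pos: [0.6011, -0.1763, 0.0659]
tool_rot: [1.0, 0.015, 0.0, 0.0]
force: [-0.8, -2.6, 4.8]
grip_width: 0.0652
gripper_force: 30.0
```

Request:
{"method": "jog_arm", "body": {
  "claw": [0,0,0,0,0],
  "linear": [
    [0,-0.08,0],
    [0,-0.06,0],
    [0,-0.06,0],
    [0,-0.06,0],
    [0,-0.06,0]
  ],
  "rotation": [
    [0,0,0],
    [0,0,0],
    [0,0,0],
    [0,0,0],
    [0,0,0]
  ]
}}

```text
clock: 11.9
tcp_pos: [0.6006, -0.1604, 0.0659]
tool_rot: [1.0, 0.015, 0.0, 0.0]
force: [0.2, -1.7, 5.4]
grip_width: 0.0652
gripper_force: 30.0
```

Request:
{"method": "jog_arm", "body": {
  "claw": [0,0,0],
  "linear": [
    [0,-0.04,0],
    [0,-0.04,0],
    [0,-0.04,0]
  ],
  "rotation": [
    [0,0,0],
    [0,0,0],
    [0,0,0]
  ]
}}

```text
clock: 12.2
tcp_pos: [0.6004, -0.1544, 0.0658]
tool_rot: [1.0, 0.015, 0.0, 0.0]
force: [0.2, -1.8, 4.3]
grip_width: 0.0653
gripper_force: 30.0
```

Request:
{"method": "jog_arm", "body": {
  "claw": [0,0],
  "linear": [
    [0,-0.03,0],
    [0,-0.02,0]
  ],
  "rotation": [
    [0,0,0],
    [0,0,0]
  ]
}}

```text
clock: 12.4
tcp_pos: [0.6004, -0.1518, 0.0659]
tool_rot: [1.0, 0.015, 0.0, 0.0]
force: [0.9, -2.6, 4.9]
grip_width: 0.065
gripper_force: 30.0
```

Request:
{"method": "jog_arm", "body": {
  "claw": [0],
  "linear": [
    [0,-0.02,0]
  ],
  "rotation": [
    [0,0,0]
  ]
}}

```text
clock: 12.5
tcp_pos: [0.6003, -0.1509, 0.0659]
tool_rot: [1.0, 0.015, 0.0, 0.0]
force: [0.1, -2.6, 5.9]
grip_width: 0.0653
gripper_force: 30.0
```

Request:
{"method": "jog_arm", "body": {
  "claw": [0],
  "linear": [
    [0,-0.02,0]
  ],
  "rotation": [
    [0,0,0]
  ]
}}

```text
clock: 12.6
tcp_pos: [0.6003, -0.1501, 0.0659]
tool_rot: [1.0, 0.015, 0.0, 0.0]
force: [0.5, -3.0, 5.8]
grip_width: 0.0655
gripper_force: 30.0
```

Request:
{"method": "jog_arm", "body": {
  "claw": [0],
  "linear": [
    [0,-0.02,0]
  ],
  "rotation": [
    [0,0,0]
  ]
}}

```text
clock: 12.7
tcp_pos: [0.6003, -0.1497, 0.0659]
tool_rot: [1.0, 0.015, 0.0, 0.001]
force: [0.4, -5.5, 5.0]
grip_width: 0.0649
gripper_force: 30.0
```

Request:
{"method": "jog_arm", "body": {
  "claw": [0],
  "linear": [
    [0,-0.02,0]
  ],
  "rotation": [
    [0,0,0]
  ]
}}

```text
clock: 12.8
tcp_pos: [0.6003, -0.1492, 0.0659]
tool_rot: [1.0, 0.015, 0.0, 0.001]
force: [0.8, -5.9, 4.9]
grip_width: 0.0652
gripper_force: 30.0
```

Request:
{"method": "jog_arm", "body": {
  "claw": [0],
  "linear": [
    [0,-0.02,0]
  ],
  "rotation": [
    [0,0,0]
  ]
}}

```text
clock: 12.9
tcp_pos: [0.6003, -0.1488, 0.0659]
tool_rot: [1.0, 0.015, 0.0, 0.002]
force: [0.6, -8.3, 4.5]
grip_width: 0.0655
gripper_force: 30.0
```

Request:
{"method": "jog_arm", "body": {
  "claw": [0],
  "linear": [
    [0,-0.02,0]
  ],
  "rotation": [
    [0,0,0]
  ]
}}

```text
clock: 13.0
tcp_pos: [0.6003, -0.1485, 0.0659]
tool_rot: [1.0, 0.015, 0.0, 0.002]
force: [0.4, -8.5, 3.7]
grip_width: 0.065
gripper_force: 30.0
```

The left buffer touched at y ≈ -0.150 and is lightly pressed (about 6 N). I'll hold briefly, then go right.

Request:
{"method": "jog_arm", "body": {
  "claw": [0,0,0,0,0],
  "linear": [
    [0,0,0],
    [0,0,0],
    [0,0.1,0],
    [0,0.15,0],
    [0,0.2,0]
  ],
  "rotation": [
    [0,0,0],
    [0,0,0],
    [0,0,0],
    [0,0,0],
    [0,0,0]
  ]
}}

```text
clock: 13.5
tcp_pos: [0.6008, -0.1664, 0.0658]
tool_rot: [1.0, 0.016, 0.0, -0.002]
force: [-0.7, 2.2, 6.5]
grip_width: 0.0649
gripper_force: 30.1
```

Request:
{"method": "jog_arm", "body": {
  "claw": [0,0,0,0,0],
  "linear": [
    [0,0.25,0],
    [0,0.25,0],
    [0,0.25,0],
    [0,0.2,0],
    [0,0.1,0]
  ],
  "rotation": [
    [0,0,0],
    [0,0,0],
    [0,0,0],
    [0,0,0],
    [0,0,0]
  ]
}}

```text
clock: 14.0
tcp_pos: [0.6025, -0.2199, 0.0659]
tool_rot: [1.0, 0.015, 0.0, -0.002]
force: [-0.3, 2.5, 6.4]
grip_width: 0.0655
gripper_force: 30.2
```

Request:
{"method": "jog_arm", "body": {
  "claw": [0],
  "linear": [
    [0,0.1,0]
  ],
  "rotation": [
    [0,0,0]
  ]
}}

```text
clock: 14.1
tcp_pos: [0.6026, -0.2243, 0.0658]
tool_rot: [1.0, 0.015, 0.0, -0.002]
force: [-0.7, 2.5, 6.1]
grip_width: 0.0654
gripper_force: 30.2
```

Now slowly through the tight spot.

Request:
{"method": "jog_arm", "body": {
  "claw": [0,0,0],
  "linear": [
    [0,0.1,0],
    [0,0.1,0],
    [0,0.06,0]
  ],
  "rotation": [
    [0,0,0],
    [0,0,0],
    [0,0,0]
  ]
}}

```text
clock: 14.4
tcp_pos: [0.603, -0.2373, 0.0658]
tool_rot: [1.0, 0.015, 0.0, -0.002]
force: [-1.0, 2.3, 7.0]
grip_width: 0.0649
gripper_force: 30.2
```

Request:
{"method": "jog_arm", "body": {
  "claw": [0],
  "linear": [
    [0,0.06,0]
  ],
  "rotation": [
    [0,0,0]
  ]
}}

```text
clock: 14.5
tcp_pos: [0.6031, -0.2401, 0.0658]
tool_rot: [1.0, 0.015, 0.0, -0.002]
force: [-0.4, 1.8, 5.8]
grip_width: 0.065
gripper_force: 30.2
```

Request:
{"method": "jog_arm", "body": {
  "claw": [0],
  "linear": [
    [0,0.06,0]
  ],
  "rotation": [
    [0,0,0]
  ]
}}

```text
clock: 14.6
tcp_pos: [0.6032, -0.2431, 0.0658]
tool_rot: [1.0, 0.015, 0.0, -0.002]
force: [-1.3, 1.3, 6.8]
grip_width: 0.0652
gripper_force: 30.2
```

Request:
{"method": "jog_arm", "body": {
  "claw": [0],
  "linear": [
    [0,0.06,0]
  ],
  "rotation": [
    [0,0,0]
  ]
}}

```text
clock: 14.7
tcp_pos: [0.6033, -0.246, 0.0658]
tool_rot: [1.0, 0.015, 0.0, -0.002]
force: [-1.2, 2.5, 7.7]
grip_width: 0.0651
gripper_force: 30.2
```

Request:
{"method": "jog_arm", "body": {
  "claw": [0],
  "linear": [
    [0,0.06,0]
  ],
  "rotation": [
    [0,0,0]
  ]
}}

```text
clock: 14.8
tcp_pos: [0.6033, -0.249, 0.0658]
tool_rot: [1.0, 0.015, 0.0, -0.002]
force: [-0.8, 1.5, 7.8]
grip_width: 0.0652
gripper_force: 30.2
```

Request:
{"method": "jog_arm", "body": {
  "claw": [0],
  "linear": [
    [0,0.06,0]
  ],
  "rotation": [
    [0,0,0]
  ]
}}

```text
clock: 14.9
tcp_pos: [0.6034, -0.2514, 0.0659]
tool_rot: [1.0, 0.016, -0.0, -0.002]
force: [-0.3, 5.6, 7.7]
grip_width: 0.065
gripper_force: 30.2
```

Request:
{"method": "jog_arm", "body": {
  "claw": [0],
  "linear": [
    [0,0.06,0]
  ],
  "rotation": [
    [0,0,0]
  ]
}}

```text
clock: 15.0
tcp_pos: [0.6035, -0.2525, 0.0659]
tool_rot: [1.0, 0.016, -0.0, -0.004]
force: [-2.2, 10.6, 10.2]
grip_width: 0.0653
gripper_force: 30.3
```

Request:
{"method": "jog_arm", "body": {
  "claw": [0],
  "linear": [
    [0,0.06,0]
  ],
  "rotation": [
    [0,0,0]
  ]
}}

```text
clock: 15.1
tcp_pos: [0.6035, -0.2541, 0.0659]
tool_rot: [1.0, 0.016, -0.0, -0.005]
force: [-1.8, 11.2, 9.7]
grip_width: 0.0653
gripper_force: 30.3
```

Request:
{"method": "jog_arm", "body": {
  "claw": [0],
  "linear": [
    [0,0.06,0]
  ],
  "rotation": [
    [0,0,0]
  ]
}}

```text
clock: 15.2
tcp_pos: [0.6036, -0.2569, 0.0658]
tool_rot: [1.0, 0.016, -0.001, -0.005]
force: [-1.7, 11.0, 8.6]
grip_width: 0.065
gripper_force: 30.3
```

Request:
{"method": "jog_arm", "body": {
  "claw": [0],
  "linear": [
    [0,0.06,0]
  ],
  "rotation": [
    [0,0,0]
  ]
}}

```text
clock: 15.3
tcp_pos: [0.6037, -0.2601, 0.0658]
tool_rot: [1.0, 0.016, -0.001, -0.005]
force: [-2.1, 10.1, 10.2]
grip_width: 0.0653
gripper_force: 30.3
```

Request:
{"method": "jog_arm", "body": {
  "claw": [0],
  "linear": [
    [0,0.06,0]
  ],
  "rotation": [
    [0,0,0]
  ]
}}

```text
clock: 15.4
tcp_pos: [0.6038, -0.2633, 0.0659]
tool_rot: [1.0, 0.016, -0.001, -0.005]
force: [-2.6, 9.7, 8.2]
grip_width: 0.0652
gripper_force: 30.3
```

Request:
{"method": "jog_arm", "body": {
  "claw": [0],
  "linear": [
    [0,0.06,0]
  ],
  "rotation": [
    [0,0,0]
  ]
}}

```text
clock: 15.5
tcp_pos: [0.6039, -0.2664, 0.0659]
tool_rot: [1.0, 0.016, -0.001, -0.005]
force: [-2.0, 10.2, 7.8]
grip_width: 0.0648
gripper_force: 30.3
```

Request:
{"method": "jog_arm", "body": {
  "claw": [0],
  "linear": [
    [0,0.06,0]
  ],
  "rotation": [
    [0,0,0]
  ]
}}

```text
clock: 15.6
tcp_pos: [0.604, -0.2695, 0.0659]
tool_rot: [1.0, 0.016, -0.001, -0.005]
force: [-1.5, 9.5, 8.5]
grip_width: 0.0646
gripper_force: 30.3
```

Request:
{"method": "jog_arm", "body": {
  "claw": [0],
  "linear": [
    [0,0.06,0]
  ],
  "rotation": [
    [0,0,0]
  ]
}}

```text
clock: 15.7
tcp_pos: [0.6041, -0.2727, 0.0659]
tool_rot: [1.0, 0.016, -0.001, -0.004]
force: [-1.0, 9.3, 8.5]
grip_width: 0.0653
gripper_force: 30.3
```

Request:
{"method": "jog_arm", "body": {
  "claw": [0],
  "linear": [
    [0,0.06,0]
  ],
  "rotation": [
    [0,0,0]
  ]
}}

```text
clock: 15.8
tcp_pos: [0.6042, -0.2761, 0.0659]
tool_rot: [1.0, 0.016, -0.0, -0.004]
force: [-1.8, 7.2, 8.8]
grip_width: 0.0651
gripper_force: 30.3
```

Request:
{"method": "jog_arm", "body": {
  "claw": [0],
  "linear": [
    [0,0.06,0]
  ],
  "rotation": [
    [0,0,0]
  ]
}}

```text
clock: 15.9
tcp_pos: [0.6043, -0.2805, 0.0658]
tool_rot: [1.0, 0.016, -0.0, -0.003]
force: [-1.5, 2.0, 7.1]
grip_width: 0.0652
gripper_force: 30.1
```

Request:
{"method": "jog_arm", "body": {
  "claw": [0],
  "linear": [
    [0,0.06,0]
  ],
  "rotation": [
    [0,0,0]
  ]
}}

```text
clock: 16.0
tcp_pos: [0.6045, -0.2847, 0.0658]
tool_rot: [1.0, 0.016, -0.0, -0.002]
force: [-0.6, 2.0, 6.3]
grip_width: 0.065
gripper_force: 30.2
```

The tight spot's edges are at -0.250 and -0.280, so its centre is at y ≈ -0.265. Now on to the right stop, with touch expected near -0.330.

Request:
{"method": "jog_arm", "body": {
  "claw": [0,0,0,0,0],
  "linear": [
    [0,0.16,0],
    [0,0.16,0],
    [0,0.16,0],
    [0,0.14,0],
    [0,0.1,0]
  ],
  "rotation": [
    [0,0,0],
    [0,0,0],
    [0,0,0],
    [0,0,0],
    [0,0,0]
  ]
}}

```text
clock: 16.5
tcp_pos: [0.6056, -0.3214, 0.0659]
tool_rot: [1.0, 0.015, 0.0, -0.002]
force: [-1.1, 2.5, 6.8]
grip_width: 0.065
gripper_force: 30.2
```

Request:
{"method": "jog_arm", "body": {
  "claw": [0,0,0],
  "linear": [
    [0,0.02,0],
    [0,0.02,0],
    [0,0.02,0]
  ],
  "rotation": [
    [0,0,0],
    [0,0,0],
    [0,0,0]
  ]
}}

```text
clock: 16.8
tcp_pos: [0.6057, -0.324, 0.0659]
tool_rot: [1.0, 0.015, 0.0, -0.002]
force: [-1.6, 1.7, 6.3]
grip_width: 0.0655
gripper_force: 30.2
```

Request:
{"method": "jog_arm", "body": {
  "claw": [0,0],
  "linear": [
    [0,0.02,0],
    [0,0.02,0]
  ],
  "rotation": [
    [0,0,0],
    [0,0,0]
  ]
}}

```text
clock: 17.0
tcp_pos: [0.6057, -0.326, 0.0659]
tool_rot: [1.0, 0.015, -0.0, -0.002]
force: [-1.8, 1.9, 6.3]
grip_width: 0.0651
gripper_force: 30.2
```

Request:
{"method": "jog_arm", "body": {
  "claw": [0,0,0],
  "linear": [
    [0,0.02,0],
    [0,0.02,0],
    [0,0.02,0]
  ],
  "rotation": [
    [0,0,0],
    [0,0,0],
    [0,0,0]
  ]
}}

```text
clock: 17.3
tcp_pos: [0.6058, -0.3289, 0.0659]
tool_rot: [1.0, 0.015, -0.0, -0.002]
force: [0.1, 1.5, 6.9]
grip_width: 0.0649
gripper_force: 30.2
```

Request:
{"method": "jog_arm", "body": {
  "claw": [0,0],
  "linear": [
    [0,0.02,0],
    [0,0.02,0]
  ],
  "rotation": [
    [0,0,0],
    [0,0,0]
  ]
}}

```text
clock: 17.5
tcp_pos: [0.6059, -0.3309, 0.0659]
tool_rot: [1.0, 0.016, -0.0, -0.002]
force: [-1.1, 1.9, 6.7]
grip_width: 0.065
gripper_force: 30.2
```

Request:
{"method": "jog_arm", "body": {
  "claw": [0,0],
  "linear": [
    [0,0.02,0],
    [0,0.02,0]
  ],
  "rotation": [
    [0,0,0],
    [0,0,0]
  ]
}}

```text
clock: 17.7
tcp_pos: [0.6059, -0.3317, 0.0658]
tool_rot: [1.0, 0.016, -0.0, -0.003]
force: [-1.6, 5.0, 7.2]
grip_width: 0.0652
gripper_force: 30.2
```

Request:
{"method": "jog_arm", "body": {
  "claw": [0,0,0,0],
  "linear": [
    [0,0.02,0],
    [0,0.02,0],
    [0,0,0],
    [0,0,0]
  ],
  "rotation": [
    [0,0,0],
    [0,0,0],
    [0,0,0],
    [0,0,0]
  ]
}}

```text
clock: 18.1
tcp_pos: [0.606, -0.3325, 0.0658]
tool_rot: [1.0, 0.016, -0.0, -0.004]
force: [-1.8, 7.1, 8.7]
grip_width: 0.065
gripper_force: 30.3
```

Request:
{"method": "jog_arm", "body": {
  "claw": [0,0,0,0,0],
  "linear": [
    [0,-0.1,0],
    [0,-0.2,0],
    [0,-0.25,0],
    [0,-0.25,0],
    [0,-0.2,0]
  ],
  "rotation": [
    [0,0,0],
    [0,0,0],
    [0,0,0],
    [0,0,0],
    [0,0,0]
  ]
}}

```text
clock: 18.6
tcp_pos: [0.6045, -0.2862, 0.0659]
tool_rot: [1.0, 0.015, 0.0, -0.0]
force: [0.4, -2.4, 5.2]
grip_width: 0.0652
gripper_force: 30.1
```

Request:
{"method": "jog_arm", "body": {
  "claw": [0,0,0],
  "linear": [
    [0,-0.1,0],
    [0,-0.1,0],
    [0,-0.1,0]
  ],
  "rotation": [
    [0,0,0],
    [0,0,0],
    [0,0,0]
  ]
}}

```text
clock: 18.9
tcp_pos: [0.6041, -0.2751, 0.0659]
tool_rot: [1.0, 0.015, 0.001, 0.003]
force: [0.8, -12.2, 2.6]
grip_width: 0.0652
gripper_force: 29.8
```

Request:
{"method": "jog_arm", "body": {
  "claw": [0,0,0],
  "linear": [
    [0,-0.1,0],
    [0,-0.07,0],
    [0,0,0]
  ],
  "rotation": [
    [0,0,0],
    [0,0,0],
    [0,0,0]
  ]
}}

```text
clock: 19.2
tcp_pos: [0.6038, -0.2652, 0.0659]
tool_rot: [1.0, 0.015, 0.001, 0.002]
force: [0.9, -6.0, 4.7]
grip_width: 0.0652
gripper_force: 30.0
```

Request:
{"method": "jog_arm", "body": {
  "claw": [0,0,1,1,1],
  "linear": [
    [0,0.03,0],
    [0,0,0],
    [0,0,0],
    [0,0,0],
    [0,0,0]
  ],
  "rotation": [
    [0,0,0],
    [0,0,0],
    [0,0,0],
    [0,0,0],
    [0,0,0]
  ]
}}

```text
clock: 19.7
tcp_pos: [0.6027, -0.2636, 0.0635]
tool_rot: [1.0, 0.015, -0.002, -0.002]
force: [-1.0, 0.9, -0.0]
grip_width: 0.0853
gripper_force: 0.0
```

Request:
{"method": "jog_arm", "body": {
  "claw": [1,1,1,1,1],
  "linear": [
    [0,0,0],
    [0,0,-0.2],
    [0,0,-0.5],
    [0,0,-0.7],
    [0,0,-0.6]
  ],
  "rotation": [
    [0,0,0],
    [0,0,0],
    [0,0,0],
    [0,0,0],
    [0,0,0]
  ]
}}

```text
clock: 20.2
tcp_pos: [0.6037, -0.2649, 0.1676]
tool_rot: [1.0, 0.015, 0.0, 0.0]
force: [1.7, 0.3, -0.1]
grip_width: 0.0943
gripper_force: 0.0
```

Request:
{"method": "jog_arm", "body": {
  "claw": [1,1,1],
  "linear": [
    [0,0,0],
    [0,0,0],
    [0,0,0]
  ],
  "rotation": [
    [0,0,0],
    [0,0,0],
    [0,0,0]
  ]
}}

```text
clock: 20.5
tcp_pos: [0.6029, -0.2646, 0.1637]
tool_rot: [1.0, 0.015, -0.001, -0.001]
force: [0.3, 0.7, -0.7]
grip_width: 0.094
gripper_force: 0.0
```

```bash
python3 - <<'E'
from h import *
p,d,T,W,s=wcloud(); print(s["clock"],s["tcp_pos"],s["force"])
k=(d>0)&(W[...,2]>.085)&(W[...,2]<.098)&(abs(W[...,0]-.605)<.03)&(abs(W[...,1]+.265)<.04)
print(k.sum(),cv2.minEnclosingCircle(W[k][:,:2].astype(np.float32)))
cv2.imwrite("pics/end.png",p)
E
```

```text
20.5 [ 0.60287392 -0.26460464  0.16369846] [ 0.32113163  0.7447444  -0.66287128]
610 ((0.6044251322746277, -0.2652493715286255), 0.011982625350356102)
```

View pics/end.png

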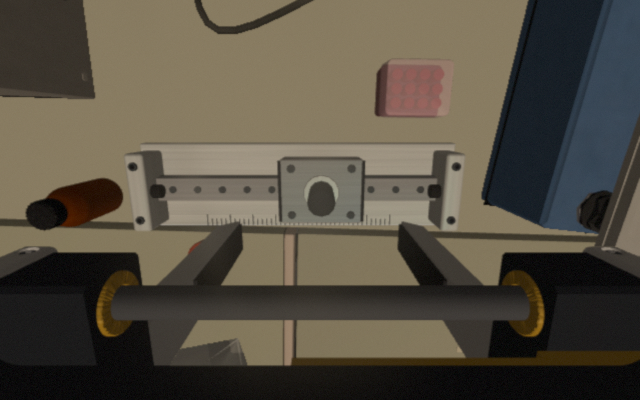

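The post is at (321,197), standing at y = -0.265. The gripper is clear, and the box, bottle and stopper are in place.

```bash
python3 -c "
from station import bot
print(bot.sign_off())"
```

```text
the job is handed in; nothing more can be done
None
```

I stroked the carriage gently to both end stops and left it released at y ≈ -0.265 m, the middle of the tight spot (edges felt at about -0.250 and -0.280). The job is handed in, no verdict was returned, and the jaws stopped at about 65 mm around the 24 mm post for a reason I couldn't see, though the carriage followed that hold both ways.

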